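Set the burr ring of a coffee grinder with a two-pin spanner

ROBOT

A 7-joint arm with a two-finger parallel gripper is mounted at the origin on a cart in front of the work surface, level with it; the furniture and walls round the work are solid. World frame = base frame: x ahead of the robot, y to its left, z up, the work surface at z = 0. Lengths are in mm, angles in rad, forces in N, time in s.
With the tool pointing down it reaches from about 400 to 900 mm from the base axis. Payload 5.5 kg.
Tool frame: the origin (TCP) lies at the very end of the fingers, on their centre line; the grasp point (between the pads) lies bot.grip_point_offset behind it (bot.grip_point_offset is the distance from the TCP to the grasp point, in mm); z points along the fingers, y is the line along which they close (so a half turn about z gives the same grasp; the last joint's range is limited). The gripper opens to 92 mm and grips with 3 to 60 N. Pads are 19 mm wide; open, the fingers measure 130 mm over their backs; the gripper's body (75 mm by 190 mm) begins 47 mm behind the grasp point.
Start: joints at [1.498, 0.501, -0.427, 1.55, 0.221, 1.138, -0.21], TCP at [214.224, -613.684, 226.729] pointing down, gripper open.
Joint ranges: [-2.88, 2.88], [-0.31, 2.03], [-1.54, 1.56], [0.2, 2.42], [-1.41, 4.55], [0.19, 2.02], [-2.57, 2.57]. Speed limits (rad/s): [2.57, 2.57, 3.14, 3.14, 3.14, 3.14, 3.14].

INTERFACE

Orientations are given as [roll, pitch, yaw] about the fixed x, y, z axes, in that order (R = Rz(yaw) Ry(pitch) Rx(roll)).
In Python, from workcell import observe, eyes, job, bot gives the robot as it stands.
- The arm moves only by the shell command python3 -m jog 'ROWS' [OPENING]. ROWS is JSON, a list of rows, each a list of 6 numbers: the shift along the world's x, y, z in m, then the turn, a rotation vector about the world's x, y, z in degrees. In form: [[dx, dy, dz, rx, ry, rz], ...]. A call has 1 to 10 rows; each row shifts and turns the commanded pose from where the row before left it; what a row does not reach is not made up. A row lasts 1/10 s, in which the tool goes at most 50 mm and 8.59 degrees, less where a joint would pass 70% of its speed; a pose out of reach is approached as far as the arm can. A call with a gripper value outside its range is refused whole. OPENING is the closure, from -1 (fully open) to 1 (shut), set as the call begins (- or left out, the last holds). The fingers move at their own pace and stop on an object; the grip force is fixed at half the most. Time passes only in rows, so rows that do not move let the fingers close. It gives the time, the measured TCP pose, the force and the opening at its end, in the units of the state.
- observe(): the state, without advancing time (a new reading comes with each control period).
- eyes.snapshot(name): name is "scene" or "top" or "wrist"; returns a dict with "pixels" (400x640x3 uint8, red, green, blue), "fx", "fy", "cx", "cy" (pixels), "k1" (the pictures are not rectified: a ray, as slopes to the right and down, at radius r is drawn at 1 + k1 r^2 times it, then the intrinsics apply), "world_to_cam" (4x4, takes a point from world to camera coordinates). Camera axes: x right, y up, looking along -z (the intrinsics and any distortion apply to the point x, -y, -z); pixel columns grow to the right and rows downward; lengths in mm; the calibration is good to about 2 mm. A picture is of the moment at which its call begins. There is no depth.
- job.finish_job(): hands the job in, once; it reports no verdict.
The state is a dict: "time_s": time; "joints": joint angles; "qd": joint speeds; "effort": joint torques, N m; "tcp_pos": TCP position; "tool_rot": TCP orientation; "wrist_force": force on the tool from outside, world axes, zero at the start; "moment": the same for the moment, N m; "gripper_width": opening from 0.0 (shut) to 1.0 (fully open).
Only numpy, scipy, OpenCV 4.12 (cv2) and the standard library are available. Lean on these libraries where they do the work, as an engineer would, in place of code of your own. Each camera call takes 0.05 s, during which the arm holds its last target. There are 200 camera calls.

TASK

Take the two-pin spanner from its wooden rest and feel for the two holes of the steel ring on top of the coffee grinder, pressing only lightly; do not turn the ring until both pins are fully in. With both pins in, turn the ring clockwise (seen from above) until the pointer on the ring lines up with the fixed mark on the grinder. Then put the spanner back upright on its rest, pins in the slot, let go, and leave the ring lined up and the mug, spice jar and tin standing where they are.

Things in the scene. Friction and masses are not known exactly. Their poses are not given: they have to be found in the camera images.
- spanner_grip (a point): Centre of the spanner's upright black plastic handle (42 along the bar x 18 across it x 58 high, flat sides). x runs along the bar, y across it (grasp the 18 mm there), z up; either way round is the same. Below this point: the handle ends and the bar begins at 29 mm, the bar ends at 39, the pin tips are at 49.
- pin_a (a point): Tip of one pin: 32 mm along the bar's +x from the spanner's middle. Pins: 8 mm in diameter, round-ended (radius 4), standing 10 mm out of the bar's underside. Fully in, the bar lies on the ring's face; more than 6 mm below the face counts as in.
- pin_b (a point): Tip of the other pin, 32 mm along the bar's -x; pins are 64 mm apart.
- rest: Wooden rest for the spanner, fixed to the worktop: a block 130 (its x) x 60 (y) x 30 mm high; origin at the centre of its underside. Its top has a slot 80 (x) x 20 (y) mm, 16 deep, in the middle: the pins hang in it and the bar's ends lie on the block's top, the bar along the block's x, either way round.
- rest_top (a point): Centre of the slot's mouth, level with the rest's top (30 mm above the worktop).
- grinder: Coffee-grinder burr head with its hopper off, fixed to the worktop: a grey round body 130 mm in diameter, its flat top 75 mm above the worktop; origin at the centre of its underside, x away from the fixed mark. A black outlet sticks out low, below the mark.
- mark (a point): Fixed mark: a grey rib (14 x 5, 10 high) on the grinder's top near the rim, 57.5 mm from the axis; the point is on top of its middle.
- ring_center (a point): Centre of the ring's upper face, on the turning axis, z up. A flat steel ring, 88 mm outside, 44 inside, 12 thick; its face is 92 mm above the worktop. Its two round through holes, 11 mm in diameter, lie opposite one another, each 32 mm from the axis. The frame turns with the ring; its -x points to the pointer.
- pointer (a point): Pointer of the ring: a small steel rib (9 x 5, 8 high) on its outer edge, 46.5 mm from the axis; the point is on its top. The holes' direction is not measured and differs each time: the line through them lies between 0.20 rad anticlockwise and 1.10 rad clockwise (seen from above) of the line from pointer to axis, prolonged.
- ring (a joint): Angle of the ring (rad): 0 when the pointer lines up with the mark, growing clockwise seen from above; starts between -0.9 and -0.6, can go from -1.25 to 0.6, stays where left (rubs with 0.3 N m, so lightly pressed pins slide over its face without turning it).
- mug: Bystander: white mug with coffee, 84 mm wide, 94 high, origin at the centre of its underside.
- spice_jar: Bystander: spice jar with black cap, 41 mm in diameter, 105 high, origin at the centre of its underside.
- tin: Bystander: closed tin, 57 mm in diameter, 72 high, origin at the centre of its underside.
- spanner: Two-pin spanner, loose, about 0.2 kg, standing upright on its rest at the start: a flat steel bar (100 x 24 x 10 mm) with the handle on its middle and two steel pins under it. Origin midway between the pin tips; axes as for the handle.
- seat: Spring seat that carries the ring (origin 12 mm below the ring's face, axes as the grinder's): the ring gives way downward from about 4 N, by 4 mm at about 10 N, then it is solid. More than 28 N of the spanner on the ring would spoil it. When the pins drop into the holes the ring springs up and the force falls.
Not all that is in view belongs to the job. What is meant by the spanner is not pink, and is the smaller of those in its own colour.

How it is judged (in metres and radians):
On the way, in this order (a step that is already met when the one before it is completed fails the run):
1. both pins are in the ring's holes, more than 6 mm deep, and the ring has not been turned before (z of each of pin_a, pin_b in the frame of ring_center below -0.006 m and horizontal distance between spanner_grip and ring_center below 0.006 m and distance of pointer from where it was at the start of the episode below 0.007 m), for 0.1 s.
2. the ring has been turned to the mark (within 0.12 rad) with both pins still in (z of each of pin_a, pin_b in the frame of ring_center below -0.003 m and horizontal distance between spanner_grip and ring_center below 0.006 m and value of joint ring between -0.12 and 0.12 rad), for 0.1 s.
At the end, for the whole second after the job is handed in: The ring's pointer is within 0.12 rad of the fixed mark; the spanner stands upright (within 0.12 rad) and at rest on its rest with the bar down on the block and the pins in the slot, its middle within 12 mm of the slot's middle and the bar along the slot within 0.3 rad (value of joint ring between -0.12 and 0.12 rad and horizontal distance between spanner_grip and rest_top below 0.012 m and height (world z) of spanner_grip below 0.074 m and angle between spanner_grip's own z axis and vertical below 0.12 rad and angle between the x axis of spanner_grip and the x axis of rest, either way round below 0.3 rad and linear speed of spanner below 0.02 m/s); the robot touches nothing.
It fails at once if the spanner presses on the ring with more than 28 N (contact force between spanner and seat above 28 N).
It fails at once if the mug is moved by more than 20 mm or tipped (distance of mug from where it was at the start of the episode above 0.02 m or angle between mug's own z axis and vertical above 0.3 rad).
It fails at once if the spice jar is moved by more than 20 mm or tipped (distance of spice_jar from where it was at the start of the episode above 0.02 m or angle between spice_jar's own z axis and vertical above 0.3 rad).
It fails at once if the tin is moved by more than 20 mm or tipped (distance of tin from where it was at the start of the episode above 0.02 m or angle between tin's own z axis and vertical above 0.3 rad).
It also fails if it takes over 70 s, if anything falls off the work surface, if the arm or the gripper's body presses on something with over 40 N, if the wrist force passes 120 N, or if a joint passes its speed limit or range.

## Working session

There is one attempt and no reset: what is moved stays moved. The work goes in short steps, Python scripts to look and compute and a shell command to move; the robot and the scene stay as the last step left them, time stands still between calls to the robot, and variables do not carry over. Pictures are saved under pics/ and viewed, on a budget of 10 in all, crops included, one or two more only if the job needs it, and the job is handed in when it is done.

```bash
ls; mkdir -p pics; cat > h.py <<'E'
import numpy as np, cv2
from workcell import observe, eyes, job, bot
def snap(n,f=None):
    s=eyes.snapshot(n)
    if f: cv2.imwrite('pics/'+f,s['pixels'][:,:,::-1])
    return s
def ray(s,u,v):
    x,y=(u-s['cx'])/s['fx'],(v-s['cy'])/s['fy']
    a,b=x,y
    for _ in range(20):
        k=1+s['k1']*(a*a+b*b); a,b=x/k,y/k
    M=np.linalg.inv(np.array(s['world_to_cam']))
    return M[:3,3], M[:3,:3]@np.array([a,-b,-1])
def at(s,u,v,z):
    o,d=ray(s,u,v); return o+d*(z-o[2])/d[2]
def proj(s,p):
    c=np.array(s['world_to_cam'])@np.r_[p,1]; a,b=c[0]/-c[2],-c[1]/-c[2]
    k=1+s['k1']*(a*a+b*b); return np.array([s['cx']+s['fx']*a*k,s['cy']+s['fy']*b*k])
E
python3 - <<'E'
from h import *
import pickle
for n in('scene','top'):
    s=snap(n,n+'1.png'); pickle.dump(s,open(n+'.pkl','wb')); print(n,s['fx'],s['k1'],np.linalg.inv(s['world_to_cam'])[:3,3])
print(observe(), bot.grip_point_offset)
E
```

```text
pics
scene 476.75848893565325 -0.0907757016464881 [-215.48152326  663.57982423 1029.33878687]
top 394.6551471797788 -0.014822573213201578 [ 402.08188122   75.77012175 1018.37381788]
{'time_s': 0.1, 'joints': array([ 1.49821204,  0.50179872, -0.42681266,  1.55134944,  0.22079825,
        1.13829311, -0.21027918]), 'qd': array([ 0.00030555, -0.00165261, -0.0012789 , -0.00167687,  0.0003864 ,
       -0.0001123 ,  0.00101609]), 'effort': array([-1.08492150e-02, -5.67883265e+01, -5.83787039e+00, -2.79918891e+01,
       -6.87832036e-02,  2.41643493e-02,  2.45635567e-05]), 'tcp_pos': array([ 213.94000999, -613.10728727,  225.75287865]), 'tool_rot': array([-3.13979991e+00, -7.77467399e-05,  3.35857955e-01]), 'wrist_force': array([ 0.16711976, -0.05383988,  0.31357989]), 'moment': array([-0.0534561 ,  0.0143405 , -0.01204443]), 'gripper_width': 1.0003451822673035} 18.8
```

View pics/scene1.png

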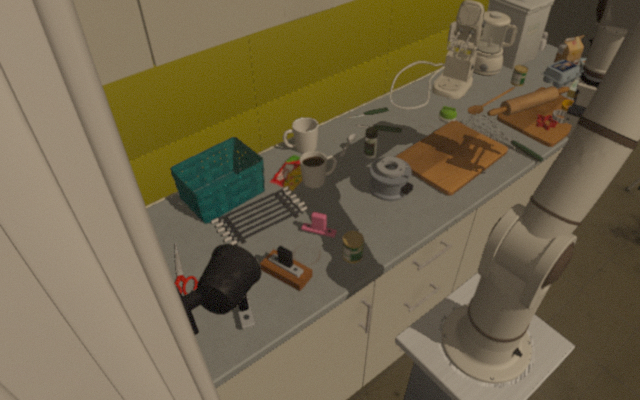

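View pics/top1.png

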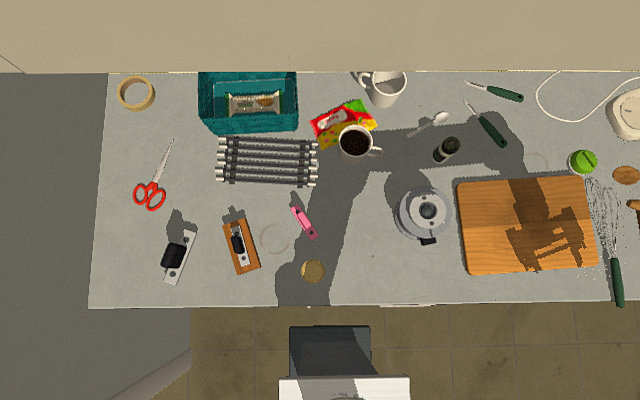

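Candidates in the top picture: the black-handled spanner on the wooden rest (238,242), a larger black-handled one lying loose (175,256), and a pink one (303,222). I take the one on the rest. The grinder is at (422,212), mug with coffee (356,142), spice jar (447,150) and tin (313,271).

```bash
python3 - <<'E'
from h import *
im=cv2.imread('pics/top1.png')
a=cv2.resize(im[200:280,150:270],None,fx=6,fy=6,interpolation=cv2.INTER_CUBIC)[:, :400+0]
a=cv2.resize(im[205:280,215:270],None,fx=7,fy=7,interpolation=cv2.INTER_CUBIC)
b=cv2.resize(im[180:255,388:448],None,fx=7,fy=7,interpolation=cv2.INTER_CUBIC)
cv2.imwrite('pics/crop1.png',np.hstack([a,b]))
E
```

```text
(no output)
```

View pics/crop1.png

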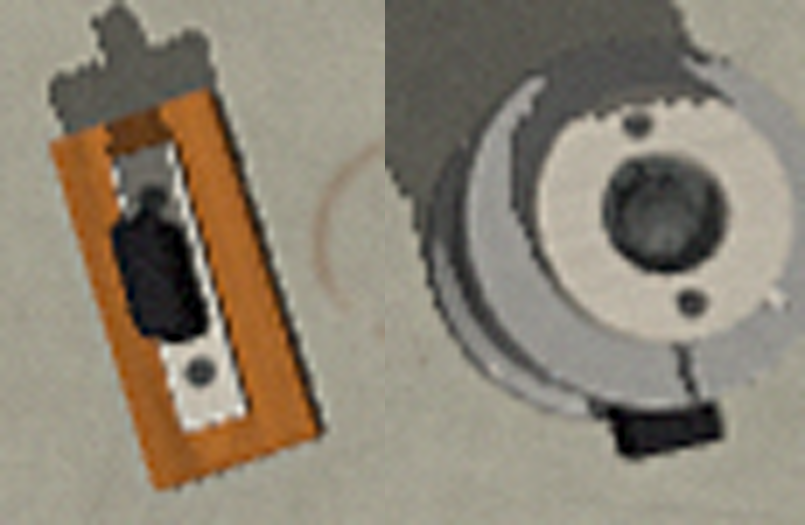

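```bash
python3 - <<'E'
from h import *
import pickle
s=pickle.load(open('top.pkl','rb'))
L=lambda x,y,z:at(s,x/7+215-.43,y/7+205-.43,z)[:2]
R=lambda x,y,z:at(s,(x-385)/7+388-.43,y/7+180-.43,z)[:2]
c=[L(*p,30) for p in((50,143),(213,90),(323,432),(160,490))]
print('rest',np.mean(c,0),[np.linalg.norm(c[i]-c[i-1]) for i in range(4)])
d=(c[0]+c[1]-c[2]-c[3]); print('ang',np.degrees(np.arctan2(d[1],d[0])))
a,b=L(150,195,40),L(200,370,40); print('rivets',a,b,(a+b)/2,np.linalg.norm(a-b),np.degrees(np.arctan2(*(a-b)[::-1])))
h=L(160,273,98-10); print('handle top',h)
a,b=R(637,122,92),R(690,300,92); print('holes',a,b,(a+b)/2,np.linalg.norm(a-b),np.degrees(np.arctan2(*(a-b)[::-1])))
C=R(663,212,90);print('C',C, 'C ring outer', R(665,218,92))
for n,p in(('ptr',R(777,297,98)),('mark',R(685,370,85))): v=p-(a+b)/2; print(n,p,np.linalg.norm(v),np.degrees(np.arctan2(*v[::-1])))
E
```

```text
rest [471.20082452 249.58992531] [np.float64(129.99300165879973), np.float64(60.94481715172637), np.float64(128.80797990225145), np.float64(60.14614210406593)]
ang 18.84724929304073
rivets [503.03009145 261.29809308] [441.43290745 242.29516321] [472.23149945 251.79662815] 64.46180590359388 17.145163042607443
handle top [471.85125331 248.19996718]
holes [ 578.25875818 -195.67663938] [ 516.63915339 -209.99900677] [ 547.44895579 -202.83782307] 63.262199637742356 13.085035903616111
C [ 547.24173695 -203.28233649] C ring outer [ 544.85241567 -203.23703925]
ptr [ 516.60415524 -237.74670252] 46.58359781092388 -131.46318303720125
mark [ 493.57073418 -208.90617454] 54.218886499450896 -173.5738082721659
```

The right-hand crop shows two dark holes at crop (637,122) and (690,300), the pointer at (777,297) and the mark at (685,370). The left-hand crop shows the spanner on its rest, with rivets at (150,195) and (200,370). All sizes agree: rest 130x60, hole spacing 63, pointer radius 46.6. Moving to the spanner, with a stop over the ring.

```bash
python3 -m jog '[[0.022,0.035,0.003,0,0,0],[0.022,0.035,0.003,0,0,0],[0.022,0.035,0.003,0,0,0],[0.022,0.035,0.003,0,0,0],[0.022,0.035,0.003,0,0,0],[0.022,0.035,0.003,0,0,0],[0.022,0.035,0.003,0,0,0],[0.022,0.035,0.003,0,0,0],[0.022,0.035,0,0,0,0],[0.022,0.035,0,0,0,0]]' -1
python3 -m jog '[[0.010,0.036,0,0,0,0],[0.010,0.036,0,0,0,0],[0,0,0,0,0,0],[0,0,0,0,0,0]]'
python3 - <<'E'
from h import *
import pickle
s=snap('wrist','w1.png'); pickle.dump(s,open('w1.pkl','wb')); print(observe()['tcp_pos'],np.linalg.inv(s['world_to_cam'])[:3,3],s['fx'],proj(s,[547.4,-203,92]))
E
```

```text
time_s: 1.1
tcp_pos: [434.6, -262.2, 250.7]
tool_rot: [3.141, 0.0, 0.336]
wrist_force: [1.1, -0.0, -0.5]
gripper_width: 0.998
time_s: 1.5
tcp_pos: [454.2, -190.9, 250.6]
tool_rot: [3.141, 0.0, 0.338]
wrist_force: [-0.1, -1.0, 0.4]
gripper_width: 0.998
[ 453.86326248 -192.16975573  250.52993704] [ 522.36991878 -167.73872965  409.51555448] 276.9769768787003 [358.33472001 111.35836423]
```

View pics/w1.png

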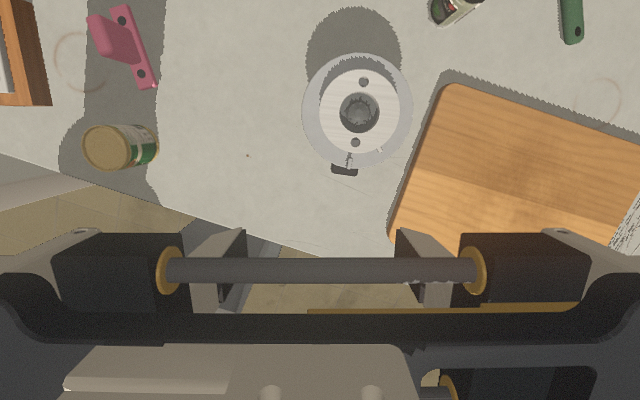

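```bash
python3 - <<'E'
from h import *
im=cv2.imread('pics/w1.png')
cv2.imwrite('pics/crop2.png',cv2.resize(im[60:180,310:410],None,fx=5,fy=5,interpolation=cv2.INTER_CUBIC))
E
```

```text
(no output)
```

View pics/crop2.png

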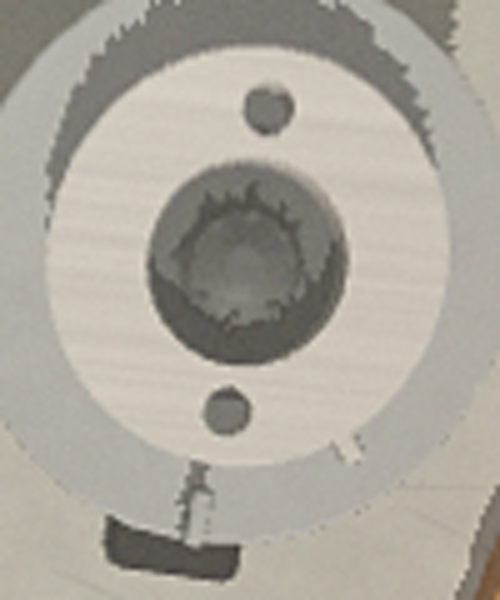

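```bash
python3 - <<'E'
from h import *
import pickle
s=pickle.load(open('w1.pkl','rb'))
R=lambda x,y,z:at(s,x/5+310-.4,y/5+60-.4,z)[:2]
a,b=R(269,109,92),R(228,411,92); m=(a+b)/2; print('holes',a,b,m,np.linalg.norm(a-b),np.degrees(np.arctan2(*(a-b)[::-1])))
print('bore',R(248,262,92))
for n,p in(('ptr',R(350,447,98)),('mark',R(202,513,85))): v=p-m; print(n,p,np.linalg.norm(v),np.degrees(np.arctan2(*v[::-1])))
E
python3 -m jog '[[0,0.044,0,0,0,0],[0,0.044,0,0,0,0],[0,0.044,0,0,0,0],[0,0.044,0,0,0,0],[0,0.044,0,0,0,0],[0,0.044,0,0,0,0],[0,0.044,0,0,0,0],[0,0.044,0,0,0,0],[0,0.044,0,0,0,0],[0,0.044,0,0,0,0]]'
python3 -m jog '[[0,0,0,0,0,0],[0,0,0,0,0,0],[0,0,0,0,0,0]]'
python3 - <<'E'
from h import *
import pickle
s=snap('wrist','w2.png'); pickle.dump(s,open('w2.pkl','wb')); print(observe()['tcp_pos'],[proj(s,p) for p in([472,250.5,98],[502.5,260.5,40],[441.5,241,40])])
E
```

```text
holes [ 577.79642551 -196.95342455] [ 515.6490361  -211.61936586] [ 546.7227308 -204.2863952] 63.85442697859868 13.278100472533811
bore [ 547.08837705 -204.14065432]
ptr [ 517.47557538 -239.27806148] 45.60496474586531 -129.88995798209285
mark [ 491.54024415 -215.34227091] 56.279118868344305 -168.67072219872915
time_s: 2.55
tcp_pos: [455.3, 247.9, 250.4]
tool_rot: [3.141, 0.0, 0.332]
wrist_force: [1.2, -0.5, 0.1]
gripper_width: 1.001
time_s: 2.85
tcp_pos: [455.0, 246.0, 250.2]
tool_rot: [3.14, 0.001, 0.333]
wrist_force: [-1.1, -0.0, -0.0]
gripper_width: 1.001
[455.06359352 245.80258228 250.26055256] [array([320.78187347, 172.15373834]), array([321.0583891 , 140.16072052]), array([319.9808385 , 187.90478712])]
```

View pics/w2.png

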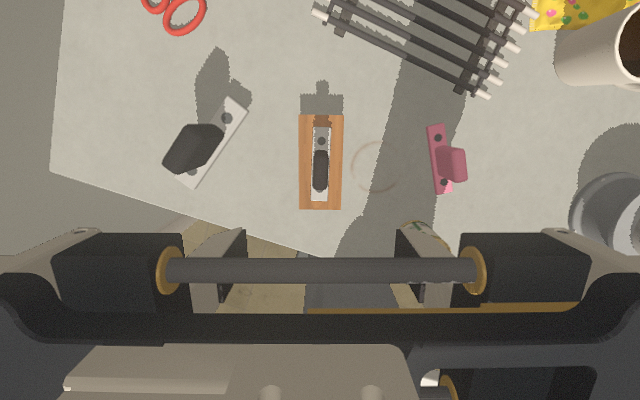

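The wrist view shows the rest dead ahead, with rivets at (321,141) and (320,185), within 3 px of prediction, and the bar along the tool's x. Descending.

```bash
python3 -m jog '[[0.006,0.002,-0.03,0,0,0],[0.006,0.002,-0.03,0,0,0],[0.005,0.001,-0.03,0,0,0],[0,0,-0.03,0,0,0],[0,0,-0.025,0,0,0],[0,0,-0.02,0,0,0],[0,0,-0.015,0,0,0],[0,0,-0.010,0,0,0],[0,0,-0.008,0,0,0],[0,0,0,0,0,0]]'
python3 -m jog '[[0,0,0,0,0,0],[0,0,0,0,0,0],[0,0,0,0,0,0]]'
```

```text
time_s: 3.9
tcp_pos: [471.2, 252.7, 52.2]
tool_rot: [3.141, 0.001, 0.335]
wrist_force: [-0.0, -0.0, 0.1]
gripper_width: 1.003
time_s: 4.2
tcp_pos: [471.7, 253.6, 53.4]
tool_rot: [3.142, -0.001, 0.336]
wrist_force: [-0.5, -0.4, -0.3]
gripper_width: 1.002
```

```bash
python3 -m jog '[[0,-0.002,-0.002,0,0,-1],[0,0,0,0,0,0],[0,0,0,0,0,0]]'
python3 -m jog '[[0,0,0,0,0,0],[0,0,0,0,0,0],[0,0,0,0,0,0],[0,0,0,0,0,0],[0,0,0,0,0,0],[0,0,0,0,0,0],[0,0,0,0,0,0],[0,0,0,0,0,0]]' 1
python3 -m jog '[[0,0,0,0,0,0],[0,0,0,0,0,0],[0,0,0,0,0,0],[0,0,0,0,0,0]]'
```

```text
time_s: 4.5
tcp_pos: [471.2, 251.1, 50.7]
tool_rot: [3.141, 0.0, 0.318]
wrist_force: [0.4, 0.9, -0.2]
gripper_width: 1.003
time_s: 5.3
tcp_pos: [471.3, 251.3, 50.7]
tool_rot: [3.142, -0.0, 0.318]
wrist_force: [-0.4, 0.5, -0.8]
gripper_width: 0.352
time_s: 5.7
tcp_pos: [471.2, 251.5, 50.7]
tool_rot: [-3.141, -0.0, 0.318]
wrist_force: [0.2, 1.2, -0.6]
gripper_width: 0.192
```

```bash
python3 -m jog '[[0,0,0.005,0,0,0],[0,0,0.015,0,0,0],[0,0,0.025,0,0,0],[0,0,0.025,0,0,0],[0,0,0.025,0,0,0],[0,0,0.025,0,0,0],[0,0,0.01,0,0,0],[0,0,0,0,0,0]]'
python3 -m jog '[[0.007,-0.030,0,0,0,0],[0.008,-0.040,0,0,0,0],[0.008,-0.042,0,0,0,-1],[0.008,-0.042,0,0,0,-1],[0.008,-0.042,0,0,0,-1],[0.008,-0.042,0,0,0,-1],[0.008,-0.042,0,0,0,-1],[0.008,-0.042,0,0,0,0],[0.008,-0.040,0,0,0,0],[0,-0.030,0,0,0,0]]'
python3 -m jog '[[0,0,0,0,0,0],[0,0,0,0,0,0],[0,0,0,0,0,0],[0,0,0,0,0,0],[0,0,0,0,0,0],[0,0,0,0,0,0]]'
```

```text
time_s: 6.5
tcp_pos: [472.2, 251.7, 182.6]
tool_rot: [3.141, -0.004, 0.318]
wrist_force: [-0.2, 0.1, -3.6]
gripper_width: 0.194
time_s: 7.5
tcp_pos: [541.7, -144.1, 179.1]
tool_rot: [-3.141, 0.002, 0.228]
wrist_force: [0.8, -0.1, -2.7]
gripper_width: 0.192
time_s: 8.1
tcp_pos: [542.3, -139.9, 180.8]
tool_rot: [3.141, -0.0, 0.233]
wrist_force: [-0.3, -0.7, -3.1]
gripper_width: 0.193
```

```bash
python3 -m jog '[[0.002,-0.026,0,0,0,0],[0.002,-0.026,0,0,0,0],[0.001,-0.012,-0.01,0,0,0],[0,0,-0.015,0,0,0],[0,0,-0.015,0,0,0],[0,0,-0.008,0,0,0],[0,0,0,0,0,0],[0,0,0,0,0,0],[0,0,0,0,0,0],[0,0,0,0,0,0]]'
python3 - <<'E'
from h import *
import pickle
s=snap('wrist'); pickle.dump(s,open('w3.pkl','wb')); t=snap('top'); pickle.dump(t,open('t3.pkl','wb'));o=observe(); print(o['tcp_pos'],o['tool_rot'],o['wrist_force'])
T=o['tcp_pos']; y=o['tool_rot'][2]; u=np.array([np.cos(y),np.sin(y),0]); 
print([proj(s,[*(T+k*32*u)[:2],T[2]+18.8-29]) for k in(1,-1)],[proj(t,[*(T+k*32*u)[:2],T[2]+18.8-29]) for k in(1,-1)])
a=cv2.resize(s['pixels'][60:260,240:400,::-1],None,fx=3,fy=3,interpolation=cv2.INTER_CUBIC)
b=cv2.resize(t['pixels'][175:250,395:455,::-1],None,fx=5,fy=5,interpolation=cv2.INTER_CUBIC)
c=np.zeros((600,780,3),np.uint8); c[:,:480]=a; c[:375,480:]=b; cv2.imwrite('pics/crop3.png',c)
E
```

```text
time_s: 9.1
tcp_pos: [547.8, -204.6, 133.5]
tool_rot: [3.141, -0.001, 0.231]
wrist_force: [-0.6, -0.2, -1.5]
gripper_width: 0.197
[ 547.58026194 -204.80662035  133.30694833] [ 3.14082727e+00 -7.99894003e-04  2.31060698e-01] [-0.59065748  0.09765367 -2.85658301]
[array([319.42662942, 189.15001815]), array([319.56860666, 279.39481675])] [array([428.06823352, 194.25893352]), array([436.11199527, 220.80015184])]
```

View pics/crop3.png

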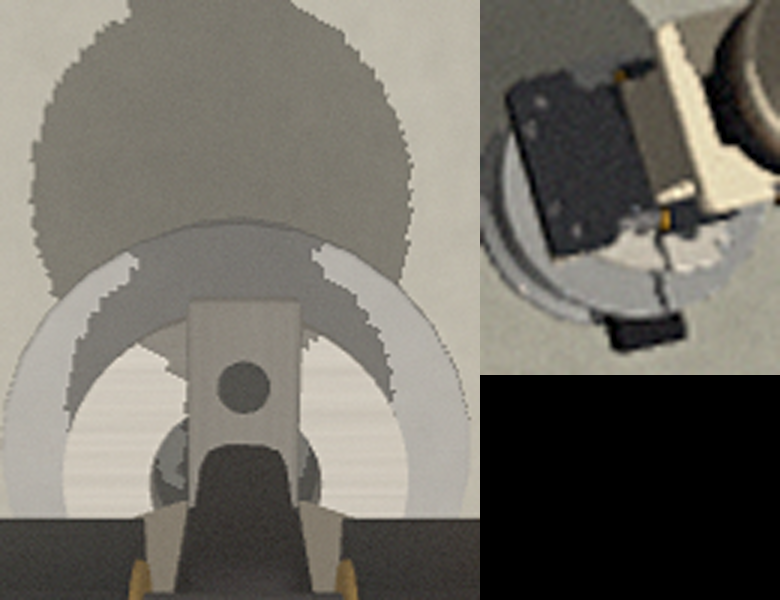

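```bash
python3 - <<'E'
from h import *
import pickle
s=pickle.load(open('w3.pkl','rb'))
R=lambda x,y,z:at(s,x/3+240-.33,y/3+60-.33,z)[:2]
yaw=.231;u=np.array([np.cos(yaw),np.sin(yaw)])
r=R(244,387,123.1); print('riv',r,'spanner centre',r-32*u)
for a,b,y,z in((65,408,480,92),(6,467,440,75)):
  A,B=R(a,y,z),R(b,y,z); print(A,B,np.linalg.norm(A-B))
n=np.array([-u[1],u[0]])
C=lambda p:(p@u,p@n)
print('lateral: span',C(r)[1],'ring',C((R(65,480,92)+R(408,480,92))/2)[1],'body',C((R(6,440,75)+R(467,440,75))/2)[1],'est',C(np.array([546.9,-204]))[1], 'fore edge body top', C(R(236,219,75)),'est',C(np.array([546.9,-204]))[0]+65)
E
```

```text
riv [ 579.2555095  -198.37177408] spanner centre [ 548.10549572 -205.6982085 ]
[ 537.97296907 -161.16006065] [ 557.98755913 -246.56041696] 87.71433562146144
[ 538.93505224 -141.05657845] [ 567.75214694 -263.97962492] 126.25569412530321
lateral: span -325.7237813142104 ring -323.9059599859798 body -323.8274142310275 est -323.79468120370717 fore edge body top (np.float64(551.1213537469308), np.float64(-323.8154958986904)) est 550.6671848335952
```

The spanner sits about 2 mm off the ring's centre sideways (rivet at crop (244,387), ring edges at 65 and 408). Correcting that, then lowering in small steps while watching the force.

```bash
python3 -m jog '[[-0.001,0.002,0,0,0,0],[0,0,-0.004,0,0,0],[0,0,-0.004,0,0,0],[0,0,-0.001,0,0,0],[0,0,0,0,0,0],[0,0,0,0,0,0]]'
python3 -m jog '[[0,0,-0.001,0,0,0],[0,0,-0.001,0,0,0],[0,0,0,0,0,0],[0,0,0,0,0,0]]'
python3 -m jog '[[0,0,-0.001,0,0,0],[0,0,0,0,0,0],[0,0,0,0,0,0]]'
```

```text
time_s: 9.8
tcp_pos: [546.2, -202.7, 123.6]
tool_rot: [-3.141, 0.0, 0.231]
wrist_force: [0.2, -0.1, -2.6]
gripper_width: 0.196
time_s: 10.2
tcp_pos: [546.2, -202.7, 121.7]
tool_rot: [-3.142, 0.0, 0.231]
wrist_force: [0.7, -1.3, -1.9]
gripper_width: 0.191
time_s: 10.5
tcp_pos: [546.2, -202.7, 120.7]
tool_rot: [-3.142, 0.0, 0.231]
wrist_force: [0.3, 0.5, -2.8]
gripper_width: 0.194
```

```bash
python3 -m jog '[[0,0,-0.001,0,0,0],[0,0,-0.001,0,0,0],[0,0,0,0,0,0],[0,0,0,0,0,0]]'
python3 -m jog '[[0,0,-0.001,0,0,0],[0,0,-0.001,0,0,0],[0,0,0,0,0,0],[0,0,0,0,0,0]]'
```

```text
time_s: 10.9
tcp_pos: [546.2, -202.7, 118.7]
tool_rot: [-3.142, 0.0, 0.231]
wrist_force: [0.4, 0.3, -2.8]
gripper_width: 0.194
time_s: 11.3
tcp_pos: [546.2, -202.7, 116.7]
tool_rot: [-3.142, 0.0, 0.231]
wrist_force: [0.5, 0.2, -2.5]
gripper_width: 0.193
```

No contact at 5.5 mm below the face, so the pins are going in.

```bash
python3 -m jog '[[0,0,-0.001,0,0,0],[0,0,-0.001,0,0,0],[0,0,0,0,0,0],[0,0,0,0,0,0]]'
python3 -m jog '[[0,0,-0.001,0,0,0],[0,0,-0.001,0,0,0],[0,0,0,0,0,0],[0,0,0,0,0,0]]'
python3 - <<'E'
from h import *
import pickle
s=snap('wrist'); pickle.dump(s,open('w4.pkl','wb'))
cv2.imwrite('pics/crop4.png',cv2.resize(s['pixels'][60:260,220:420,::-1],None,fx=3,fy=3,interpolation=cv2.INTER_CUBIC))
E
```

```text
time_s: 11.7
tcp_pos: [546.2, -202.7, 114.7]
tool_rot: [-3.142, -0.0, 0.231]
wrist_force: [0.5, -0.0, -2.7]
gripper_width: 0.195
time_s: 12.1
tcp_pos: [546.3, -202.6, 112.8]
tool_rot: [3.142, -0.0, 0.231]
wrist_force: [-0.9, -0.2, -2.0]
gripper_width: 0.193
```

View pics/crop4.png

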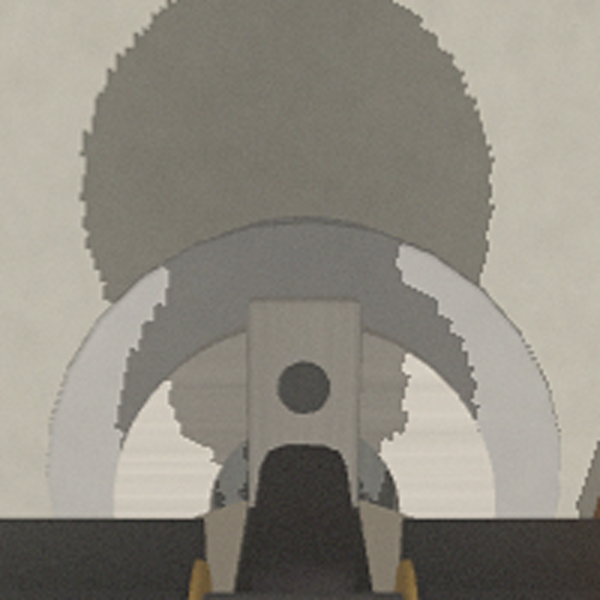

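The bar lies on the ring, centred (bar centre 304, ring edges 115 and 495), and the pins are about 9.5 mm deep with no contact force. Turning clockwise.

```bash
python3 -m jog '[[0,0,0,0,0,-2],[0,0,0,0,0,-3],[0,0,0,0,0,-4],[0,0,0,0,0,-4],[0,0,0,0,0,-4],[0,0,0,0,0,-3],[0,0,0,0,0,0],[0,0,0,0,0,0]]'
python3 -c "
from h import *
o=observe();print(o['wrist_force'],o['moment'])"
```

```text
time_s: 12.95
tcp_pos: [546.3, -202.9, 112.8]
tool_rot: [3.141, -0.0, -0.116]
wrist_force: [0.1, -1.7, -1.7]
gripper_width: 0.196
[ 0.09828079 -1.65614838 -1.68222246] [-0.14817267 -0.0143526   0.05632829]
```

```bash
python3 -m jog '[[0,0,0,0,0,-3],[0,0,0,0,0,-4],[0,0,0,0,0,-4],[0,0,0,0,0,-4],[0,0,0,0,0,-3],[0,0,0,0,0,-2],[0,0,0,0,0,0],[0,0,0,0,0,0],[0,0,0,0,0,0]]'
python3 - <<'E'
from h import *
import pickle
s=snap('scene');t=snap('top'); pickle.dump((s,t),open('st5.pkl','wb'));o=observe(); print(o['wrist_force'],o['moment'])
for f,n in((s,'mark'),(t,'mark')): print(n,proj(f,[491,-215,85]),proj(f,[547,-204,92]))
u,v=proj(s,[505,-212,95]).astype(int)
a=cv2.resize(s['pixels'][v-32:v+33,u-32:u+33,::-1],(390,390),interpolation=cv2.INTER_CUBIC)
U,V=proj(t,[505,-212,95]).astype(int)
b=cv2.resize(t['pixels'][V-32:V+33,U-32:U+33,::-1],(390,390),interpolation=cv2.INTER_CUBIC)
print(u,v,U,V);cv2.imwrite('pics/crop5.png',np.hstack([a,b]))
E
```

```text
time_s: 13.85
tcp_pos: [546.3, -202.8, 112.8]
tool_rot: [-3.142, -0.0, -0.466]
wrist_force: [0.3, -1.0, -2.3]
gripper_width: 0.197
[ 0.83007169 -0.7801179  -2.84287013] [-0.29921846 -0.08110048  0.21275168]
mark [406.04829402 174.06460251] [390.67593383 164.59947308]
mark [433.03804041 233.47673037] [427.83107694 209.82100347]
402 169 432 227
```

View pics/crop5.png

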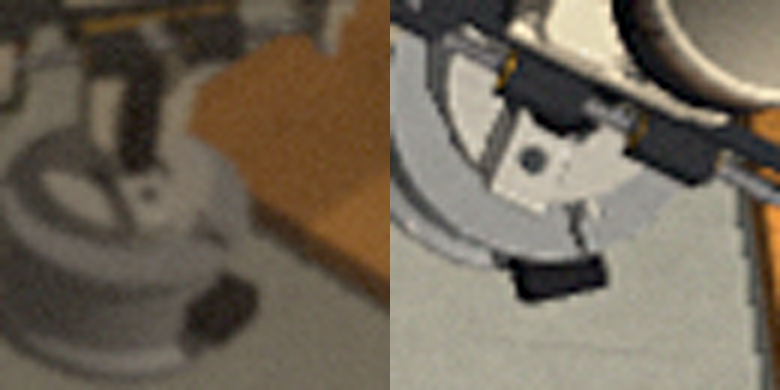

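```bash
python3 - <<'E'
from h import *
import pickle
s,t=pickle.load(open('st5.pkl','rb'))
R=lambda x,y,z:at(t,(x-390)/6+400-.42,y/6+195-.42,z)[:2]
c=np.array([547,-203.5])
for n,p in(('ptr',R(593,208,95)),('mark',R(586,238,85))): v=p-c; print(n,p,np.linalg.norm(v),np.degrees(np.arctan2(*v[::-1])))
for a in(-160,-165,-170,-175): 
  q=np.radians(a); print(a,(proj(t,[*(c+46.5*np.r_[np.cos(q),np.sin(q)]),96])-[399.58,194.58])*6+[390,0],(proj(t,[*(c+57.5*np.r_[np.cos(q),np.sin(q)]),85])-[399.58,194.58])*6+[390,0])
E
```

```text
ptr [ 500.02624135 -213.42629776] 48.011096513654564 -168.0680340659465
mark [ 489.18754255 -212.98567488] 58.58547827135486 -170.68212393357223
-160 [608.32877225 199.24799264] [610.85350982 228.20269789]
-165 [598.76150292 202.44512771] [599.13653937 232.13014548]
-170 [588.89980235 204.77994325] [587.05734701 234.99959696]
-175 [578.8204372  206.23351086] [574.71043135 236.7874725 ]
```

Pointer about -168°, mark about -170°: a small extra turn, then back off within the hole slack to free the pins, then lift.

```bash
python3 -m jog '[[0,0,0,0,0,-1.5],[0,0,0,0,0,0],[0,0,0,0,0,0],[0,0,0,0,0,0]]'
python3 -m jog '[[0,0,0,0,0,1.2],[0,0,0,0,0,1.2],[0,0,0,0,0,0],[0,0,0,0,0,0]]'
python3 -c "
from h import *
o=observe();print(o['wrist_force'],o['moment'])"
python3 -m jog '[[0,0,0.002,0,0,0],[0,0,0.003,0,0,0],[0,0,0.003,0,0,0],[0,0,0.003,0,0,0],[0,0,0.005,0,0,0],[0,0,0,0,0,0]]'
```

```text
time_s: 14.35
tcp_pos: [546.3, -202.8, 112.8]
tool_rot: [3.141, -0.0, -0.493]
wrist_force: [1.4, -1.8, -1.6]
gripper_width: 0.196
time_s: 14.75
tcp_pos: [546.1, -202.2, 112.7]
tool_rot: [-3.141, 0.0, -0.451]
wrist_force: [0.5, -0.2, -0.9]
gripper_width: 0.197
[ 0.48097821 -0.20978263 -0.88720211] [0.16275807 0.10845963 0.02144201]
time_s: 15.35
tcp_pos: [546.8, -202.9, 129.7]
tool_rot: [-3.142, -0.002, -0.451]
wrist_force: [-0.5, -0.4, -3.0]
gripper_width: 0.193
```

```bash
python3 -m jog '[[0,0,0.02,0,0,0],[0,0,0.03,0,0,0],[0,0,0.03,0,0,0],[-0.015,0.002,0.03,0,0,7],[-0.02,0.002,0.01,0,0,8],[-0.02,0.002,0,0,0,8],[-0.02,0.002,0,0,0,8],[-0.015,0.002,0,0,0,8],[0,0,0,0,0,5],[0,0,0,0,0,0]]'
python3 -m jog '[[0,0,0,0,0,0],[0,0,0,0,0,0],[0,0,0,0,0,0]]'
python3 - <<'E'
from h import *
import pickle
s=snap('wrist'); pickle.dump(s,open('w6.pkl','wb'));print(observe()['tcp_pos'])
u,v=proj(s,[535,-206,92]).astype(int);print(u,v); v=max(v,60);u0,v0=u-50,v-60;print(u0,v0)
a=cv2.resize(s['pixels'][v0:v0+120,u0:u0+100,::-1],None,fx=5,fy=5,interpolation=cv2.INTER_CUBIC)
t=snap('top');pickle.dump(t,open('t6.pkl','wb'))
b=np.zeros((600,300,3),np.uint8);b[:375]=cv2.resize(t['pixels'][180:255,395:455,::-1],None,fx=5,fy=5,interpolation=cv2.INTER_CUBIC)
cv2.imwrite('pics/crop6.png',np.hstack([a,b]))
E
```

```text
time_s: 16.35
tcp_pos: [455.8, -192.9, 248.9]
tool_rot: [3.141, 0.0, 0.317]
wrist_force: [0.2, 1.0, -2.3]
gripper_width: 0.198
time_s: 16.65
tcp_pos: [456.6, -192.6, 248.7]
tool_rot: [-3.141, -0.0, 0.316]
wrist_force: [0.0, -1.0, -1.7]
gripper_width: 0.195
[ 456.49234952 -192.49740956  248.67154127]
353 124
303 64
```

View pics/crop6.png

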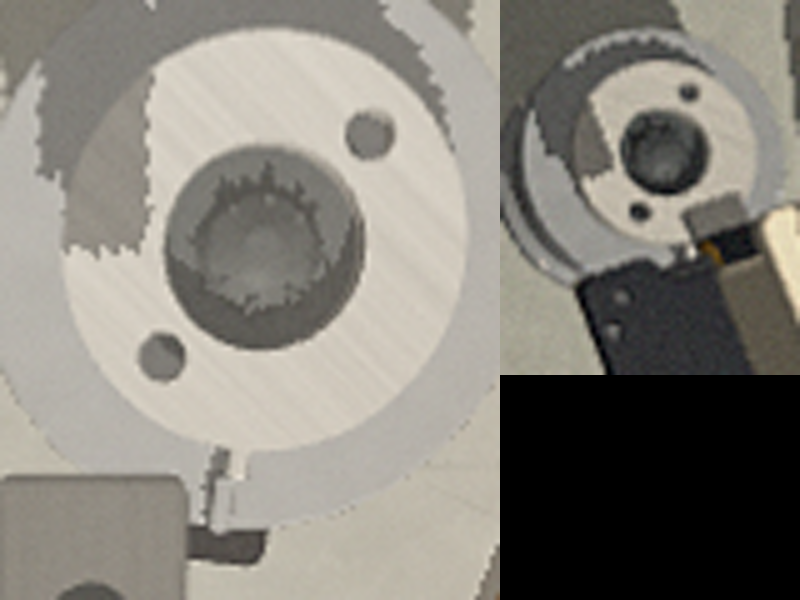

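```bash
python3 - <<'E'
from h import *
import pickle
s=pickle.load(open('w6.pkl','rb'))
R=lambda x,y,z:at(s,x/5+303-.4,y/5+64-.4,z)[:2]
a,b=R(370,135,92),R(162,357,92); m=(a+b)/2; print('holes',m,np.linalg.norm(a-b),np.degrees(np.arctan2(*(a-b)[::-1])))
for n,p in(('ptr',R(238,463,99)),('mark',R(226,499,85))): v=p-m; print(n,p,np.linalg.norm(v),np.degrees(np.arctan2(*v[::-1])))
def q(ang,r,z):
  w=m+r*np.r_[np.cos(np.radians(ang)),np.sin(np.radians(ang))]; return (proj(s,[*w,z])-[302.6,63.6])*5
for A in(-165,-168,-171): print(A,q(A,42,100),q(A,51,100),q(A,50.5,85),q(A,64.5,85))
E
```

```text
holes [ 546.56308022 -204.10373843] 64.01220948574988 -25.292759358026558
ptr [ 501.2904183  -213.44275854] 46.225871688938604 -168.34429775319617
mark [ 491.45610564 -215.5178464 ] 56.27664265166674 -168.29800393450247
-165 [252.18580151 445.32614828] [248.79098533 486.09638803] [241.81096878 475.39377786] [236.92946168 534.98462909]
-168 [242.27053382 444.51874721] [236.84125587 485.13273129] [230.50376938 474.48017971] [222.64754251 533.84690649]
-171 [232.4201887  443.18795834] [224.96800211 483.54285532] [219.26862868 472.97300963] [208.45357778 531.96743079]
```

Pointer -168.3° and mark -168.3°, so they line up. Returning the spanner to its recorded pose.

```bash
python3 -m jog '[[0.0015,0.034,0,0,0,0],[0.0015,0.044,0,0,0,0],[0.0015,0.046,0,0,0,0],[0.0015,0.046,0,0,0,0],[0.0015,0.046,0,0,0,0],[0.0015,0.046,0,0,0,0],[0.0015,0.046,0,0,0,0],[0.0015,0.046,0,0,0,0],[0.0015,0.044,0,0,0,0],[0.0015,0.038,0,0,0,0]]'
python3 -m jog '[[0,0,-0.02,0,0,0],[0,0,-0.03,0,0,0],[0,0,-0.03,0,0,0],[0,0,-0.03,0,0,0],[0,0,-0.03,0,0,0],[0,0,-0.02,0,0,0],[0,0,-0.01,0,0,0],[0,0,0,0,0,0],[0,0,0,0,0,0],[0,0,0,0,0,0]]'
```

```text
time_s: 17.75
tcp_pos: [471.0, 246.0, 248.8]
tool_rot: [-3.141, -0.0, 0.317]
wrist_force: [0.4, -0.4, -2.5]
gripper_width: 0.194
time_s: 18.75
tcp_pos: [472.2, 244.0, 80.0]
tool_rot: [-3.141, -0.002, 0.317]
wrist_force: [-0.2, 0.8, -2.7]
gripper_width: 0.195
```

```bash
python3 -m jog '[[-0.001,0.007,-0.01,0,0,0],[0,0,-0.005,0,0,0],[0,0,0,0,0,0],[0,0,0,0,0,0],[0,0,0,0,0,0]]'
python3 -m jog '[[0,0,-0.004,0,0,0],[0,0,-0.004,0,0,0],[0,0,-0.003,0,0,0],[0,0,0,0,0,0],[0,0,0,0,0,0]]'
```

```text
time_s: 19.25
tcp_pos: [470.3, 250.3, 63.8]
tool_rot: [3.142, -0.0, 0.317]
wrist_force: [0.1, -0.5, -2.9]
gripper_width: 0.195
time_s: 19.75
tcp_pos: [470.1, 250.3, 52.5]
tool_rot: [-3.142, 0.0, 0.317]
wrist_force: [0.2, 1.6, -2.8]
gripper_width: 0.195
```

Pins are in the slot (8 mm below the mouth, no contact). Last 2 mm.

```bash
python3 -m jog '[[0,0,-0.001,0,0,0],[0,0,-0.001,0,0,0],[0,0,0,0,0,0],[0,0,0,0,0,0]]'
python3 -m jog '[[0,0,0,0,0,0],[0,0,0,0,0,0],[0,0,0,0,0,0],[0,0,0,0,0,0],[0,0,0,0,0,0],[0,0,0,0,0,0],[0,0,0,0,0,0],[0,0,0,0,0,0],[0,0,0,0,0,0],[0,0,0,0,0,0]]' -1
python3 -m jog '[[0,0,0.01,0,0,0],[0,0,0.025,0,0,0],[0,0,0.03,0,0,0],[0,0,0.03,0,0,0],[0,0,0.03,0,0,0],[0,0,0.03,0,0,0],[0,0,0.02,0,0,0],[-0.005,0,0,0,0,0],[-0.005,0,0,0,0,0],[0,0,0,0,0,0]]'
python3 -m jog '[[-0.02,-0.03,0,0,0,0],[-0.02,-0.04,0,0,0,0],[0,-0.04,0,0,0,0],[0,-0.04,0,0,0,0],[0,-0.03,0,0,0,0],[0,0,0,0,0,0],[0,0,0,0,0,0]]'
python3 - <<'E'
from h import *
import pickle
t=snap('top','top7.png');o=observe();print(o['tcp_pos'],o['wrist_force'],o['gripper_width'])
w=snap('wrist');i=t['pixels'][:,:,::-1]
a=cv2.resize(i[205:280,215:270],(440,600),interpolation=cv2.INTER_CUBIC)
b=cv2.resize(i[100:290,290:470],(360,380),interpolation=cv2.INTER_CUBIC)
d=cv2.resize(w['pixels'][:,:,::-1],(352,220));c=np.vstack([b[:,:352],d])
cv2.imwrite('pics/crop7.png',np.hstack([a,c]))
E
```

```text
time_s: 20.15
tcp_pos: [470.3, 250.3, 50.8]
tool_rot: [3.142, -0.0, 0.317]
wrist_force: [-0.7, -0.8, -2.1]
gripper_width: 0.196
time_s: 21.15
tcp_pos: [470.2, 250.3, 50.7]
tool_rot: [-3.142, -0.0, 0.317]
wrist_force: [-0.6, 0.7, 0.2]
gripper_width: 0.985
time_s: 22.15
tcp_pos: [458.6, 249.9, 224.9]
tool_rot: [3.141, 0.002, 0.318]
wrist_force: [0.2, -0.2, -0.9]
gripper_width: 1.004
time_s: 22.85
tcp_pos: [419.7, 69.7, 225.1]
tool_rot: [-3.141, 0.001, 0.315]
wrist_force: [0.3, 1.8, 0.1]
gripper_width: 1.002
[419.78571903  70.84825256 225.27919319] [-0.61386172  0.00642096  0.12048114] 1.0016252685695435
```

View pics/crop7.png

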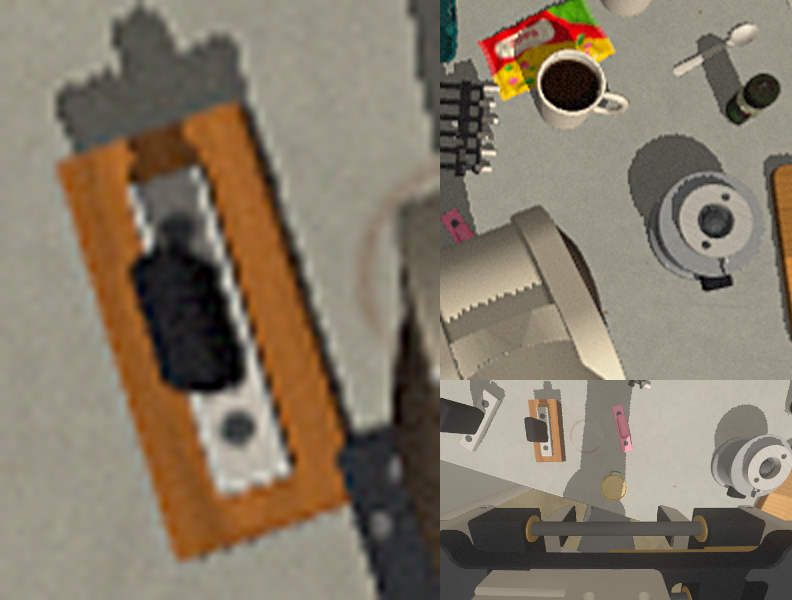

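The spanner stands in the slot as at the start, with rivets at crop (178,228) and (238,428). The ring's pointer is at the mark, the mug, jar and tin still stand, and the gripper is clear. Handing in.

```bash
python3 -c "
from h import *
print(job.finish_job())"
```

```text
the job is handed in; nothing more can be done
None
```

The job is done and handed in at about 23 s. No verdict is reported.

**What I did:** I took the smaller black-handled spanner from its rest and set both pins about 9.5 mm into the ring's holes, with no contact force I could measure. I turned the ring clockwise about 39°, lifted the spanner out, set it back in the slot, let go and moved clear.

**Last checks:**
- **Ring:** after the lift, the wrist camera put the pointer at -168.3° and the mark at -168.3°.
- **Spanner:** it stands on the rest, bar along the slot. It was released about 1 mm from where I picked it up, by the tool readings.
- **Bystanders:** mug, spice jar and tin were still standing, judged by eye in the last pictures; I did not measure their positions.
- **Robot:** the gripper is open and clear of everything.

**Disagreements:**
- The first top view put the mark at about -174° because I had read its shadow. The closer wrist views corrected this to -168° to -169°.
- Before insertion the held spanner appeared about 2 mm off the ring's axis. I corrected that, and the pins then went straight in.

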